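# Transfer a row of sample vials into the steel carrier in the same order

### The arm

A 7-joint arm with a two-finger parallel gripper is mounted at the origin on the work surface. World frame = base frame: x ahead of the robot, y to its left, z up, the work surface at z = 0. Lengths are in m, angles in rad, forces in N, time in s.
With the tool pointing down it reaches from about 0.4 to 0.85 m from the base axis. Payload 10.4 kg.
Tool frame: the origin (TCP) lies at the very end of the fingers, on their centre line; the grasp point (between the pads) lies 19 mm behind it; y points along the fingers, x is the direction in which the jaws open and shut, and the axes are right-handed (so a half turn about y gives the same grasp; the last joint's range is limited). The gripper opens to 85 mm and grips with 20 to 120 N. Pads are 22 mm wide; open, the fingers measure 114 mm over their backs; the gripper's body (76 mm by 85 mm) begins 54 mm behind the grasp point. The pads swing forward as they close: fully open they stand 13 mm farther back than shut.
Start: joints at [1.113, 0.332, -0.065, 1.46, 0.022, 1.35, -0.088], TCP at [0.263, -0.567, 0.202] pointing down, gripper open.
Joint ranges: [-2.6, 2.6], [-0.5, 2.12], [-1.47, 1.34], [0.16, 2.42], [-1.27, 4.41], [0.06, 2.06], [-2.6, 2.6]. Speed limits (rad/s): [2.22, 2.22, 2.79, 2.79, 3.14, 3.14, 3.14].

### API

Orientations are given as a 3x3 rotation matrix whose columns are the frame's x, y, z axes.
In Python, from workcell import arm, imaging, nets gives the robot as it stands.
- The arm moves only by the tool carry_out, never from a script. Its argument "targets" is one flat list of numbers, 7 for each row, row after row: the shift along the tool's x, y, z in mm, then the turn, a rotation vector about the tool's x, y, z in degrees, then the opening, from -1 (shut) to 1 (fully open), so that 0 is half open. A call has 1 to 12 rows; each row is the pose to reach, as a shift and turn from the pose commanded when the call began, along the tool's axes at that moment; what a row does not reach only later rows make up. A row lasts 1/8 s, in which the tool goes at most 62.5 mm and 10.7 degrees, less where a joint would pass 70% of its speed; a pose out of reach is approached as far as the arm can. A call with a gripper value outside its range is refused whole. The fingers move at their own pace and stop on an object; "force" is the grip in N (left out, the last holds). Time passes only in rows, so rows that repeat a pose let the fingers close. It gives the time, the measured TCP pose, the force and the opening at its end, in the units of the state.
- arm.get_obs(): the state, without advancing time (a new reading comes with each control period).
- imaging.read_camera(name): name is "side" or "top"; returns a dict with "image" (384x512x3 uint8, red, green, blue), "z_map" (384x512 float32, m along the optical axis (not along the pixel's ray), 0 where there is no reading), "camera_matrix" (3x3 intrinsics, pixels), "eye" and "attitude" of the camera in the world. Camera axes: x right, y up, looking along -z (the intrinsics and any distortion apply to the point x, -y, -z); pixel columns grow to the right and rows downward; lengths in m; the calibration is good to about 2 mm. A picture is of the moment at which its call begins.
- arm.finish_job(): hands the job in, once; it reports no verdict.
Trained networks look in a picture, given as the dict that the camera call returned (one of the last four; its "shot" number tells which), for a name from the list of things; names that differ only in an ending like _2 or _b are one class to them, and where a whole thing is asked for, a point or a joint stands for the part that bears it (a point fixed in the world has none). Each returns a list of dicts, best first, with "confidence" (0 to 1); they miss things now and then, are a little off and sometimes report something else, mostly with a low value. They report only what shows in the picture. A call takes as long as a camera call.
- nets.look_for(query, picture): "location" ([x, y, z] in m, in the coordinates of the camera as it stood for that picture, good to about 4 mm: the middle of the surface that is visible of it).
- nets.mark_of(query, picture): "location" ([x, y, z] in m, in the coordinates of the camera as it stood for that picture, good to about 4 mm: a listed point, or the origin of a listed thing).
The state is a dict: "time": time; "joints": joint angles; "joint_velocities": joint speeds; "joint_torque": joint torques, N m; "position": TCP position; "eef_rot": TCP orientation; "ft_force": force on the tool from outside, world axes, zero at the start; "moment": the same for the moment, N m; "grip_width": finger opening in m.
Only numpy, scipy, OpenCV 4.12 (cv2) and the standard library are available. Lean on these libraries where they do the work, as an engineer would, in place of code of your own. Each camera call takes 0.05 s, during which the arm holds its last target.

### The job

Move the four amber vials from the blue plastic rack into the empty steel carrier in the same order: the vial next to the rack's handle goes into the place next to the carrier's handle, and so on along the row. The vials are unlabelled and known only by their order, so carry them one at a time straight from the rack into their own place in the carrier, and never put one in another's place. Set each down upright on the carrier's floor without tipping or dropping it, and leave the dish and the beaker where they stand.

Things in the scene. Friction and masses are not known exactly. Their poses are not given: they have to be found in the camera images.
- vial_jar_mid (a point): Wide jar vial, 34 mm diameter, 78 mm high, its ribbed black screw cap as wide as the glass. Amber glass, upright; everything up to 62 mm above its underside is straight-sided. The point is on its axis, half-way up; z is up along the axis. About 85 g. Stands at the start in any one of the blue rack's places.
- vial_slim_mid (a point): Slim tall vial, 24 mm diameter, 92 mm high, narrow ribbed black screw cap. Amber glass, upright; everything up to 62 mm above its underside is straight-sided. The point is on its axis, half-way up; z is up along the axis. About 50 g. Stands in any one of the blue rack's places.
- vial_crimp_mid (a point): Vial with a round shoulder, 30 mm diameter, 86 mm high, narrow neck, aluminium crimp cap 20 mm wide. Amber glass, upright; everything up to 62 mm above its underside is straight-sided. The point is on its axis, half-way up; z is up along the axis. About 70 g. Stands in any one of the blue rack's places.
- vial_stopper_mid (a point): Vial with a short neck and a flat amber glass stopper 22 mm wide, 28 mm diameter, 89 mm high. Amber glass, upright; everything up to 62 mm above its underside is straight-sided. The point is on its axis, half-way up; z is up along the axis. About 65 g. Stands in any one of the blue rack's places.
- rack: Blue plastic rack, holds the vials at the start; handle at one end: a black bar on two posts. Fixed. Origin at bench level under the row's middle; x across, y along the row to the handle, z up. 4 square places 52 mm wide at y = 84 (beside handle), 28, -28, -84 mm, x = 0. Floor 14 mm, rails and partitions 32 mm above bench (keep fingers higher). 60 x 228 mm, handle 22 mm more, to 53 mm high.
- carrier: Steel carrier, white floor, empty at the start; handle at one end: a sheet tab bent outwards, black grip. Fixed. Origin at bench level under the row's middle; x across, y along the row to the handle, z up. 4 square places 52 mm wide at y = 84 (beside handle), 28, -28, -84 mm, x = 0. Floor 14 mm, rails and partitions 32 mm above bench (keep fingers higher). 60 x 228 mm, handle 22 mm more, to 53 mm high.
- dish: Small shut plastic culture dish, 60 mm diameter, 16 mm high, lying loose between rack and carrier; not to be disturbed. Origin under its centre.
- beaker: Empty glass beaker, 70 mm diameter, 82 mm high, standing loose beyond the racks; not to be disturbed. Origin under its centre.

How it is judged:
By the outcome, as a careful person would: the job done as asked, in the order asked, and still so for the second after the job is handed in, with the robot touching nothing.
It also fails if it takes over 120 s, if anything falls off the work surface, if the arm or the gripper's body presses on something with over 40 N, if the wrist force passes 120 N, or if a joint passes its speed limit or range.

## Working session

There is one attempt and no reset: what is moved stays moved. The work goes in short steps, Python scripts to look and compute and a tool call to move; the robot and the scene stay as the last step left them, time stands still between calls to the robot, and variables do not carry over. Pictures are saved under pics/ and viewed, and the job is handed in when it is done.

Besides the shell and the picture viewer there is one more tool, called after ">>>" by a JSON object that holds its "method" and its "body". carry_out: Moves the arm, as the interface text tells. Its arguments: {"type":"object","properties":{"targets":{"type":"array"},"force":{"type":"number"}},"required":["targets"]}

```bash
mkdir -p pics; ls; cat > h.py <<'E'
import numpy as np, cv2
from workcell import arm, imaging, nets
def w(p,c): return np.array(c["eye"])+np.array(c["attitude"])@np.array(p)
E
python3 - <<'E'
from h import *
for n in("top","side"):
    c=imaging.read_camera(n); cv2.imwrite(f"pics/{n}0.png",c["image"][:,:,::-1])
    print(n,np.array(c["eye"]).round(3),np.array(c["attitude"]).round(3).tolist(),np.array(c["camera_matrix"]).round(1).tolist(),[k for k in c])
    for q in ["vial_jar_mid","vial_slim_mid","vial_crimp_mid","vial_stopper_mid","rack","carrier","dish","beaker"]:
        print(q,[(w(r["location"],c).round(3).tolist(),round(r["confidence"],2)) for r in nets.mark_of(q,c)][:3])
o=arm.get_obs()
for k in o: print(k,np.round(o[k],3).tolist())
E
```

```text
pics
top [ 0.43  -0.01   0.877] [[0.025, 0.98, -0.196], [-0.999, 0.031, 0.028], [0.033, 0.195, 0.98]] [[384.1, 0.0, 257.7], [0.0, 384.1, 197.8], [0.0, 0.0, 1.0]] ['image', 'z_map', 'camera_matrix', 'eye', 'attitude', 'shot']
vial_jar_mid [([0.558, -0.205, 0.055], 0.61)]
vial_slim_mid [([0.505, -0.222, 0.062], 0.49)]
vial_crimp_mid [([0.463, -0.226, 0.057], 0.58)]
vial_stopper_mid [([0.62, -0.184, 0.058], 0.62)]
rack [([0.533, -0.206, 0.004], 0.8)]
carrier [([0.544, 0.237, 0.002], 0.56)]
dish [([0.602, -0.002, 0.001], 0.85)]
beaker [([0.769, -0.02, -0.001], 0.94), ([0.532, -0.208, 0.001], 0.18)]
side [ 0.125 -0.483  0.506] [[0.702, 0.388, -0.597], [-0.712, 0.389, -0.584], [0.005, 0.835, 0.55]] [[418.3, 0.0, 258.9], [0.0, 418.3, 189.1], [0.0, 0.0, 1.0]] ['image', 'z_map', 'camera_matrix', 'eye', 'attitude', 'shot']
vial_jar_mid [([0.56, -0.208, 0.052], 0.58)]
vial_slim_mid [([0.502, -0.222, 0.061], 0.8)]
vial_crimp_mid [([0.455, -0.23, 0.056], 0.68)]
vial_stopper_mid [([0.625, -0.189, 0.057], 0.66)]
rack [([0.537, -0.208, 0.001], 0.55)]
carrier [([0.547, 0.24, -0.0], 0.56), ([0.766, -0.023, -0.001], 0.32)]
dish [([0.595, 0.0, -0.003], 0.76)]
beaker [([0.766, -0.022, 0.0], 0.69)]
time 0.9
joints [1.113, 0.332, -0.065, 1.46, 0.022, 1.35, -0.089]
joint_velocities [0.002, 0.0, 0.0, -0.0, -0.001, -0.001, 0.002]
joint_torque [0.0, -62.522, 0.048, -39.182, 0.016, 0.002, 0.0]
position [0.263, -0.567, 0.202]
eef_rot [[0.421, 0.0, 0.907], [-0.907, -0.0, 0.421], [0.0, -1.0, -0.0]]
ft_force [-0.234, 0.387, -0.325]
moment [0.012, -0.046, 0.019]
grip_width 0.086
```

View pictures.

View pics/top0.png

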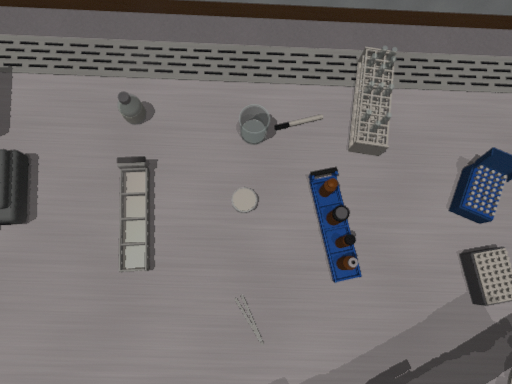

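View pics/side0.png

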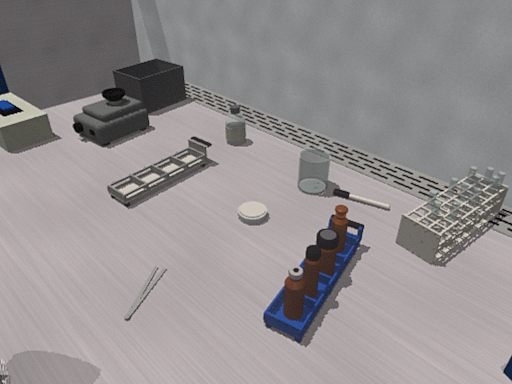

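```bash
cat >> h.py <<'E'
def cloud(c):
    z=c["z_map"].astype(float);K=np.array(c["camera_matrix"]);v,u=np.mgrid[:384,:512]
    P=np.stack([(u-K[0,2])/K[0,0]*z,-(v-K[1,2])/K[1,1]*z,-z],-1)
    W=P@np.array(c["attitude"]).T+np.array(c["eye"]); W[z<=0]=np.nan
    return W
E
python3 - <<'E'
from h import *
for n in("top","side"):
    c=imaging.read_camera(n); W=cloud(c); np.savez(f"{n}.npz",W=W,im=c["image"])
    print(n,"bench z",np.nanmedian(W[...,2][(abs(W[...,0]-.45)<.1)&(abs(W[...,1])<.1)]))
    for nm,(x,y) in dict(rack=(.535,-.207),carrier=(.545,.238)).items():
        m=(abs(W[...,0]-x)<.17)&(abs(W[...,1]-y)<.1)&(W[...,2]>.024)&(W[...,2]<.038)
        if nm=="rack":
            h=cv2.cvtColor(c["image"],cv2.COLOR_RGB2HSV); m&=(h[...,0]>100)&(h[...,0]<130)&(h[...,1]>120)
        p=W[m][:,:2].astype(np.float32); r=cv2.minAreaRect(p*1000); print(nm,m.sum(),r, cv2.boxPoints(r).round(0).tolist())
        # handle high pts
        m=(abs(W[...,0]-x)<.17)&(abs(W[...,1]-y)<.1)&(W[...,2]>.045)&(W[...,2]<.06)&(W[...,0]>x+.10)
        print(" handle",m.sum(),W[m].mean(0).round(4) if m.any() else None)
    # vials: fit by height bands
    for nm,(x,y) in dict(stop=(.623,-.187),jar=(.56,-.207),slim=(.504,-.222),crimp=(.459,-.228)).items():
        m=(np.hypot(W[...,0]-x,W[...,1]-y)<.025)&(W[...,2]>.04)&(W[...,2]<.074)
        p=W[m]
        from scipy.optimize import least_squares
        R=dict(stop=.014,jar=.017,slim=.012,crimp=.015)[nm]
        s=least_squares(lambda q:np.hypot(p[:,0]-q[0],p[:,1]-q[1])-R,[x,y],loss="soft_l1",f_scale=.002)
        t=(np.hypot(W[...,0]-x,W[...,1]-y)<.03)&(W[...,2]>.06)
        print(nm,len(p),s.x.round(4),"top z",W[t][:,2].max().round(4),W[t&(W[...,2]>W[t][:,2].max()-.004)].mean(0).round(4))
E
```

```text
top bench z 0.0004886481403639786
rack 635 ((541.207275390625, -207.07675170898438), (237.94869995117188, 61.37001037597656), 13.39361572265625) [[418.0, -205.0], [433.0, -264.0], [664.0, -209.0], [650.0, -150.0]]
 handle 160 [ 0.6589 -0.1786  0.0508]
carrier 759 ((545.4513549804688, 240.04579162597656), (230.57266235351562, 61.30241775512695), 4.509410858154297) [[428.0, 262.0], [433.0, 200.0], [663.0, 219.0], [658.0, 280.0]]
 handle 281 [0.6676 0.2493 0.0525]
stop 57 [ 0.6229 -0.1872] top z 0.1064 [ 0.622  -0.1864  0.1037]
jar 66 [ 0.5612 -0.2068] top z 0.0966 [ 0.5603 -0.2063  0.0936]
slim 44 [ 0.5052 -0.2211] top z 0.1093 [ 0.5058 -0.2204  0.1068]
crimp 53 [ 0.4597 -0.2268] top z 0.1043 [ 0.4592 -0.2265  0.1015]
side bench z -0.0014466049988680618
rack 868 ((541.579833984375, -208.33502197265625), (245.0366973876953, 59.76023864746094), 13.350991249084473) [[415.0, -208.0], [429.0, -266.0], [668.0, -209.0], [654.0, -151.0]]
 handle 111 [ 0.6582 -0.1908  0.0486]
carrier 813 ((543.0794677734375, 239.18310546875), (232.06015014648438, 64.15660858154297), 4.598006725311279) [[425.0, 262.0], [430.0, 198.0], [661.0, 217.0], [656.0, 280.0]]
 handle 138 [0.6645 0.2457 0.0494]
stop 175 [ 0.6215 -0.1871] top z 0.1027 [ 0.6191 -0.189   0.1008]
jar 250 [ 0.5599 -0.2066] top z 0.0935 [ 0.5584 -0.208   0.091 ]
slim 251 [ 0.5042 -0.2211] top z 0.106 [ 0.5026 -0.2223  0.1044]
crimp 343 [ 0.4587 -0.227 ] top z 0.1011 [ 0.4577 -0.2278  0.0987]
```

```bash
cat >> h.py <<'E'
RACK=-76.6; CAR=-85.45
def go(p,yaw):
    o=arm.get_obs();R=np.array(o["eef_rot"]);d=R.T@(np.array(p)-np.array(o["position"]))*1000
    a=np.radians(yaw);x=np.array([np.cos(a),np.sin(a),0]);y=np.array([0,0,-1.]);T=np.column_stack([x,y,np.cross(x,y)])
    r=np.degrees(cv2.Rodrigues(R.T@T)[0].ravel())
    print("shift",d.round(1),"turn",r.round(2),"t",round(o["time"],2),"pos",np.round(o["position"],4),"F",np.round(o["ft_force"],1),"grip",round(float(o["grip_width"]),4),"j",np.round(o["joints"],2))
E
python3 - <<'E'
from h import *
go([.6222,-.1872,.18],RACK)
E
```

```text
shift [-193.2   22.4  485.4] turn [-0.000e+00  1.151e+01  1.000e-02] t 1.0 pos [ 0.2633 -0.5669  0.2025] F [-0.5 -0.2  0.1] grip 0.0854 j [ 1.11  0.33 -0.06  1.46  0.02  1.35 -0.09]
```

>>> {"method": "carry_out", "body": {"targets": [-18, 0, 44, 0, 1, 0, 1, -36, 0, 88, 0, 2, 0, 1, -54, 0, 132, 0, 3, 0, 1, -72, 2, 177, 0, 4, 0, 1, -89, 4, 221, 0, 5, 0, 1, -105, 7, 265, 0, 6, 0, 1, -122, 10, 309, 0, 7, 0, 1, -138, 13, 353, 0, 8, 0, 1, -155, 16, 397, 0, 9, 0, 1, -172, 19, 441, 0, 10.5, 0, 1, -193, 22, 485, 0, 11.5, 0, 1, -193, 22, 485, 0, 11.5, 0, 1], "force": 30}}

```text
time: 2.5
position: [0.6238, -0.1822, 0.1797]
eef_rot: [[0.238, 0.0, 0.971], [-0.971, 0.003, 0.238], [-0.003, -1.0, 0.001]]
ft_force: [0.3, -0.1, 0.5]
grip_width: 0.0852
```

```bash
python3 - <<'E'
from h import *
go([.6222,-.1872,.042],RACK)
c=imaging.read_camera("side"); cv2.imwrite("pics/a.png",c["image"][:,:,::-1])
E
```

```text
shift [  4.8 137.7  -2.9] turn [-0.04  0.39 -0.15] t 2.5 pos [ 0.6238 -0.1822  0.1797] F [ 0.3 -0.1  0.5] grip 0.0852 j [ 0.45  0.42 -0.31  1.41  0.13  1.34 -1.2 ]
```

View pics/a.png

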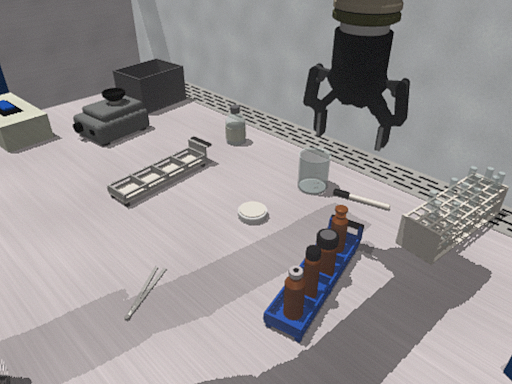

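The gripper hovers open above the rack, near (360,110), with the jaws across the row. All vials are standing. I'll check whether the arm was still settling.

```bash
python3 - <<'E'
from h import *
for i in range(3): imaging.read_camera("top")
go([.6222,-.1872,.042],RACK)
E
```

```text
shift [ -1.7 138.5   1.4] turn [ 0.02 -0.09  0.05] t 2.7 pos [ 0.6212 -0.1891  0.1805] F [-0.3 -0.3 -0. ] grip 0.0852 j [ 0.45  0.42 -0.31  1.41  0.13  1.34 -1.2 ]
```

```bash
python3 - <<'E'
from h import *
for i in range(5): imaging.read_camera("top"); go([.6222,-.1872,.042],RACK)
E
```

```text
shift [ -1.8 138.6   1.4] turn [ 0.01 -0.11  0.05] t 2.75 pos [ 0.6212 -0.1892  0.1806] F [-0.3 -0.5  0.2] grip 0.0853 j [ 0.45  0.42 -0.31  1.41  0.13  1.34 -1.2 ]
shift [ -1.7 138.7   1.3] turn [ 0.   -0.11  0.04] t 2.8 pos [ 0.6213 -0.1891  0.1807] F [ 0.2  0.1 -0.3] grip 0.0854 j [ 0.45  0.42 -0.31  1.41  0.13  1.34 -1.2 ]
shift [ -1.5 138.7   1.2] turn [-0.   -0.1   0.04] t 2.85 pos [ 0.6214 -0.1889  0.1807] F [-0.2 -0.1  0.9] grip 0.0854 j [ 0.45  0.42 -0.31  1.41  0.13  1.34 -1.2 ]
shift [ -1.3 138.7   1. ] turn [-0.01 -0.07  0.03] t 2.9 pos [ 0.6215 -0.1886  0.1807] F [ 0.9 -0.3  0.3] grip 0.0855 j [ 0.45  0.42 -0.31  1.41  0.13  1.34 -1.2 ]
shift [ -1.  138.6   0.9] turn [-0.01 -0.06  0.02] t 2.95 pos [ 0.6215 -0.1883  0.1806] F [-0.   0.4 -0.7] grip 0.0855 j [ 0.45  0.42 -0.31  1.41  0.13  1.34 -1.2 ]
```

>>> {"method": "carry_out", "body": {"targets": [0, 25, 0, 0, 0, 0, 1, -0.5, 50, 0.5, 0, 0, 0, 1, -0.5, 75, 0.5, 0, 0, 0, 1, -0.5, 100, 0.5, 0, 0, 0, 1, -0.5, 120, 0.5, 0, 0, 0, 1, -0.5, 132, 0.5, 0, 0, 0, 1, -0.5, 138, 0.5, 0, 0, 0, 1, -0.5, 138, 0.5, 0, 0, 0, 1]}}

```text
time: 3.95
position: [0.6224, -0.187, 0.0426]
eef_rot: [[0.232, 0.0, 0.973], [-0.973, -0.0, 0.232], [0.0, -1.0, 0.0]]
ft_force: [0.4, -0.3, 0.2]
grip_width: 0.0857
```

```bash
python3 - <<'E'
from h import *
go([.6222,-.1872,.042],RACK)
c=imaging.read_camera("side"); cv2.imwrite("pics/b.png",cv2.resize(c["image"][120:340,220:460,::-1],None,fx=3,fy=2.6))
E
```

```text
shift [ 0.2  0.6 -0.2] turn [-0.01  0.01  0.01] t 3.95 pos [ 0.6224 -0.187   0.0426] F [ 0.4 -0.3  0.2] grip 0.0857 j [ 0.45  0.53 -0.3   1.55  0.17  1.09 -1.23]
```

View pics/b.png

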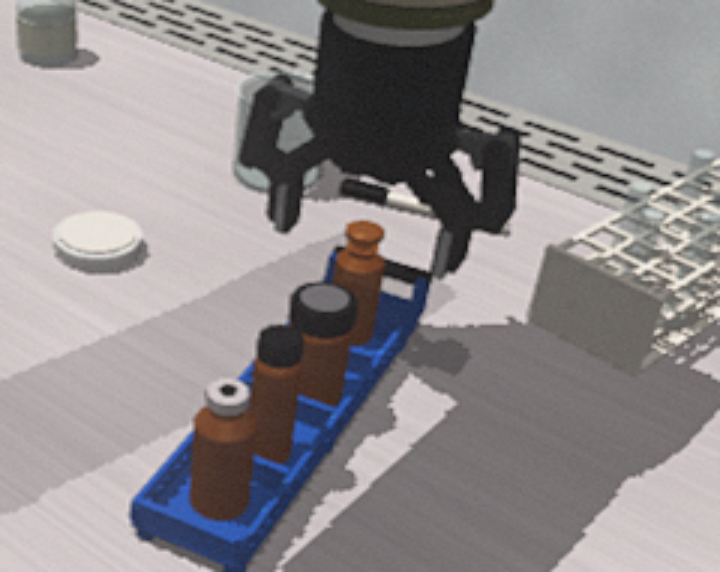

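The open fingers straddle the stopper vial at about (360,270) in the crop, clear of its neighbours. Next I close.

>>> {"method": "carry_out", "body": {"targets": [0, 0, 0, 0, 0, 0, -0.2, 0, 0, 0, 0, 0, 0, -0.2, 0, 0, 0, 0, 0, 0, -1, 0, 0, 0, 0, 0, 0, -1, 0, 0, 0, 0, 0, 0, -1, 0, 0, 0, 0, 0, 0, -1, 0, 0, 0, 0, 0, 0, -1], "force": 30}}

```text
time: 4.88
position: [0.6225, -0.187, 0.0427]
eef_rot: [[0.232, 0.001, 0.973], [-0.973, -0.0, 0.232], [0.0, -1.0, 0.0]]
ft_force: [-0.1, 1.1, 4.6]
grip_width: 0.0255
```

>>> {"method": "carry_out", "body": {"targets": [0, -1, 0, 0, 0, 0, -1, 0, -3, 0, 0, 0, 0, -1, 0, -6, 0, 0, 0, 0, -1, 0, -10, 0, 0, 0, 0, -1, 0, -10, 0, 0, 0, 0, -1]}}

```text
time: 5.5
position: [0.6225, -0.187, 0.0529]
eef_rot: [[0.232, 0.001, 0.973], [-0.973, -0.0, 0.232], [0.0, -1.0, 0.001]]
ft_force: [-0.4, -0.2, 0.5]
grip_width: 0.0252
```

```bash
python3 - <<'E'
from h import *
go([.6222,-.1872,.18],RACK)
c=imaging.read_camera("side"); cv2.imwrite("pics/c.png",cv2.resize(c["image"][120:340,220:460,::-1],None,fx=3,fy=2.6))
E
```

```text
shift [   0.2 -127.1   -0.3] turn [-0.04  0.01  0.02] t 5.5 pos [ 0.6225 -0.187   0.0529] F [-0.4 -0.2  0.5] grip 0.0252 j [ 0.45  0.52 -0.3   1.54  0.16  1.11 -1.23]
```

View pics/c.png

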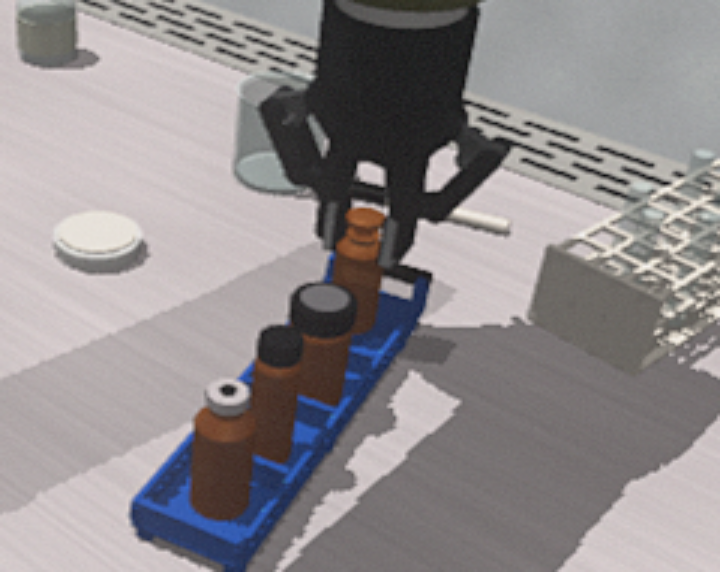

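>>> {"method": "carry_out", "body": {"targets": [0, -12, 0, 0, 0, 0, -1, 0, -32, 0, 0, 0, 0, -1, 0, -56, 0, 0, 0, 0, -1, 0, -80, 0, 0, 0, 0, -1, 0, -102, 0, 0, 0, 0, -1, 0, -118, 0, 0, 0, 0, -1, 0, -127, 0, 0, 0, 0, -1, 0, -127, 0, 0, 0, 0, -1]}}

```text
time: 6.55
position: [0.6225, -0.1869, 0.1799]
eef_rot: [[0.232, 0.001, 0.973], [-0.973, -0.0, 0.232], [0.0, -1.0, 0.001]]
ft_force: [0.4, -0.2, -1.1]
grip_width: 0.0259
```

```bash
python3 - <<'E'
from h import *
go([.6279,.2463,.18],CAR)
for n in ("side","top"):
    c=imaging.read_camera(n); cv2.imwrite(f"pics/d{n}.png",cv2.resize(c["image"][:,:,::-1],None,fx=1.5,fy=1.5))
E
```

```text
shift [-4.202e+02 -2.000e-01  1.058e+02] turn [-0.04  8.86  0.02] t 6.55 pos [ 0.6225 -0.1869  0.1799] F [ 0.4 -0.2 -1.1] grip 0.0259 j [ 0.45  0.42 -0.31  1.41  0.13  1.34 -1.2 ]
```

View pics/dside.png

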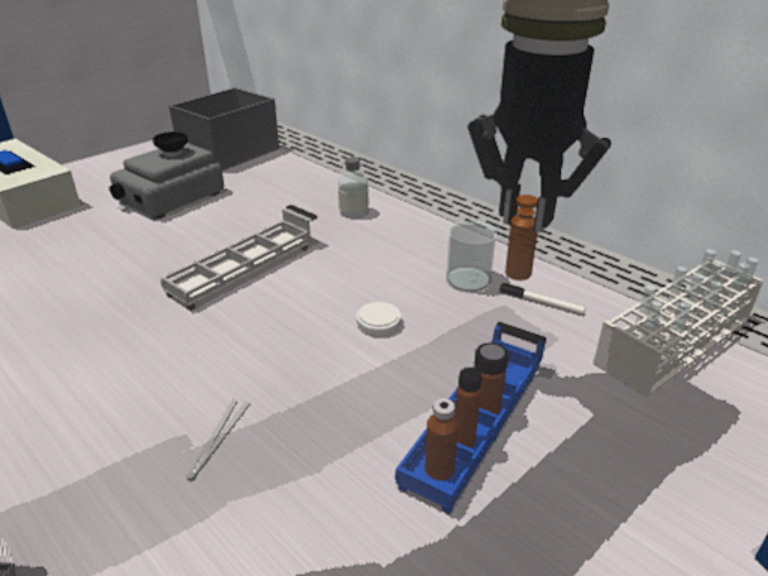

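```bash
cat >> h.py <<'E'
def held(R,ret=False):
    o=arm.get_obs();p=o["position"]
    for n in ("side","top"):
        c=imaging.read_camera(n);W=cloud(c);h=cv2.cvtColor(c["image"],cv2.COLOR_RGB2HSV)
        m=(np.hypot(W[...,0]-p[0],W[...,1]-p[1])<.035)&(h[...,0]<18)&(h[...,1]>120)&(W[...,2]<p[2]+.05)
        q=W[m]
        if len(q)<20: print(n,"few",len(q));continue
        lo,hi=np.percentile(q[:,2],[1,99])
        from scipy.optimize import least_squares
        b=q[(q[:,2]<lo+.055)]
        zm=b[:,2].mean()
        s=least_squares(lambda v:np.hypot(b[:,0]-v[0]-v[2]*(b[:,2]-zm),b[:,1]-v[1]-v[3]*(b[:,2]-zm))-R,[p[0],p[1],0,0],loss="soft_l1",f_scale=.002)
        print(n,len(q),"z",lo.round(4),hi.round(4),"axis rel TCP mm",((s.x[:2]-np.array(p)[:2])*1000).round(1),"tilt deg",np.degrees(s.x[2:]).round(1))
E
python3 - <<'E'
from h import *
held(.014)
E
```

```text
side 437 z 0.1522 0.2258 axis rel TCP mm [-0.6  0.2] tilt deg [-0.   0.3]
top 140 z 0.1562 0.2248 axis rel TCP mm [ 0.5 -0.1] tilt deg [-0.2  0.8]
```

>>> {"method": "carry_out", "body": {"targets": [-15, 0, 4, 0, 0.3, 0, -1, -50, 0, 13, 0, 1, 0, -1, -92, 0, 23, 0, 2, 0, -1, -136, 0, 34, 0, 3, 0, -1, -180, 0, 45, 0, 4, 0, -1, -224, 0, 56, 0, 5, 0, -1, -268, 0, 67, 0, 6, 0, -1, -312, 0, 79, 0, 7, 0, -1, -354, 0, 89, 0, 8, 0, -1, -390, 0, 98, 0, 8.5, 0, -1, -412, 0, 104, 0, 8.9, 0, -1, -420, 0, 106, 0, 8.9, 0, -1]}}

```text
time: 8.25
position: [0.6267, 0.2491, 0.1791]
eef_rot: [[0.082, -0.001, 0.997], [-0.997, 0.001, 0.082], [-0.001, -1.0, -0.001]]
ft_force: [0.4, 0.0, 0.1]
grip_width: 0.0254
```

```bash
python3 - <<'E'
from h import *
for i in range(4): held(.014)
go([.6279,.2463,.0427],CAR)
E
```

```text
side 310 z 0.1526 0.2266 axis rel TCP mm [-1.1  0.2] tilt deg [0.4 1.1]
top 57 z 0.212 0.2268 axis rel TCP mm [4.7 1.3] tilt deg [19.9 17.2]
side 310 z 0.1526 0.2252 axis rel TCP mm [-1.1  0.4] tilt deg [-0.3  0.7]
top 53 z 0.2136 0.2261 axis rel TCP mm [5.  0.2] tilt deg [18.7 12.1]
side 303 z 0.1527 0.225 axis rel TCP mm [-1.1  0.3] tilt deg [0.2 0.2]
top 56 z 0.2125 0.2273 axis rel TCP mm [4.4 1. ] tilt deg [19.2 12. ]
side 302 z 0.1529 0.2261 axis rel TCP mm [-1.1  0.4] tilt deg [0.2 0.4]
top 57 z 0.2124 0.2276 axis rel TCP mm [4.1 1.9] tilt deg [19.8 15.2]
shift [ -1.3 136.8  -0.3] turn [-0.02 -0.12  0.03] t 8.65 pos [0.6282 0.2451 0.1795] F [-0.1  0.1 -0. ] grip 0.0259 j [-0.13  0.49 -0.45  1.33  0.21  1.37 -2.06]
```

>>> {"method": "carry_out", "body": {"targets": [-0.5, 15, 0, 0, 0, 0, -1, -0.5, 38, 0, 0, 0, 0, -1, -0.5, 62, 0, 0, 0, 0, -1, -0.5, 85, 0, 0, 0, 0, -1, -0.5, 105, 0, 0, 0, 0, -1, -0.5, 118, 0, 0, 0, 0, -1, -0.5, 126, 0, 0, 0, 0, -1, -0.5, 130, 0, 0, 0, 0, -1, -0.5, 133, 0, 0, 0, 0, -1, -0.5, 135, 0, 0, 0, 0, -1, -0.5, 136, 0, 0, 0, 0, -1, -0.5, 136, 0, 0, 0, 0, -1]}}

```text
time: 10.15
position: [0.628, 0.2467, 0.0435]
eef_rot: [[0.079, 0.0, 0.997], [-0.997, -0.0, 0.079], [0.0, -1.0, 0.0]]
ft_force: [0.5, -0.1, -0.4]
grip_width: 0.0257
```

```bash
python3 - <<'E'
from h import *
go([.6279,.2463,.0427],CAR); held(.014)
go([.6279,.2463,.0427],CAR)
c=imaging.read_camera("side"); cv2.imwrite("pics/e.png",cv2.resize(c["image"][60:220,90:290,::-1],None,fx=3.5,fy=3.5))
E
```

```text
shift [ 0.4  0.8 -0.1] turn [-0.02 -0.04  0.  ] t 10.15 pos [0.628  0.2467 0.0435] F [ 0.5 -0.1 -0.4] grip 0.0257 j [-0.14  0.6  -0.43  1.47  0.26  1.13 -2.1 ]
side 126 z 0.0235 0.0908 axis rel TCP mm [-0.9  0.5] tilt deg [ 2.  -0.2]
top few 19
shift [ 0.4  0.9 -0.1] turn [-0.02 -0.04  0.  ] t 10.25 pos [0.628  0.2467 0.0436] F [ 0.1 -0.2 -0.9] grip 0.0255 j [-0.14  0.6  -0.43  1.47  0.26  1.13 -2.1 ]
```

View pics/e.png

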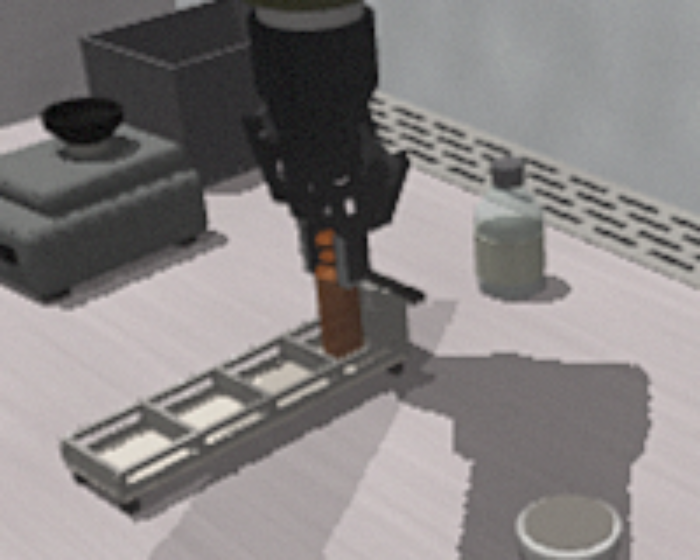

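The vial at crop (340,300) is inside the place by the handle. I'll lower it to contact.

>>> {"method": "carry_out", "body": {"targets": [0, 0.5, 0, 0, 0, 0, -1, 0, 1, 0, 0, 0, 0, -1, 0, 1, 0, 0, 0, 0, -1]}}

```text
time: 10.68
position: [0.6282, 0.2467, 0.0428]
eef_rot: [[0.079, 0.001, 0.997], [-0.997, 0.0, 0.079], [-0.0, -1.0, 0.001]]
ft_force: [0.2, -1.4, 3.3]
grip_width: 0.0256
```

Contact is made (3.3 N). I'll open gradually, then rise.

>>> {"method": "carry_out", "body": {"targets": [0, 0, 0, 0, 0, 0, -0.3, 0, 0, 0, 0, 0, 0, -0.2, 0, 0, 0, 0, 0, 0, 0.2, 0, 0, 0, 0, 0, 0, 0.6, 0, 0, 0, 0, 0, 0, 1, 0, 0, 0, 0, 0, 0, 1, 0, -15, 0, 0, 0, 0, 1, 0, -45, 0, 0, 0, 0, 1, 0, -80, 0, 0, 0, 0, 1, 0, -115, 0, 0, 0, 0, 1, 0, -137, 0, 0, 0, 0, 1, 0, -137, 0, 0, 0, 0, 1]}}

```text
time: 12.18
position: [0.6289, 0.2474, 0.1826]
eef_rot: [[0.079, 0.004, 0.997], [-0.997, 0.002, 0.079], [-0.001, -1.0, 0.004]]
ft_force: [1.0, -0.5, 0.4]
grip_width: 0.0853
```

```bash
python3 - <<'E'
from h import *
go([.5605,-.2067,.18],RACK)
c=imaging.read_camera("side"); cv2.imwrite("pics/f.png",cv2.resize(c["image"][60:220,90:290,::-1],None,fx=3.5,fy=3.5))
E
```

```text
shift [ 447.3    1.5 -103.9] turn [-0.25 -8.88 -0.06] t 12.18 pos [0.6289 0.2474 0.1826] F [ 1.  -0.5  0.4] grip 0.0853 j [-0.13  0.49 -0.45  1.32  0.21  1.37 -2.07]
```

View pics/f.png

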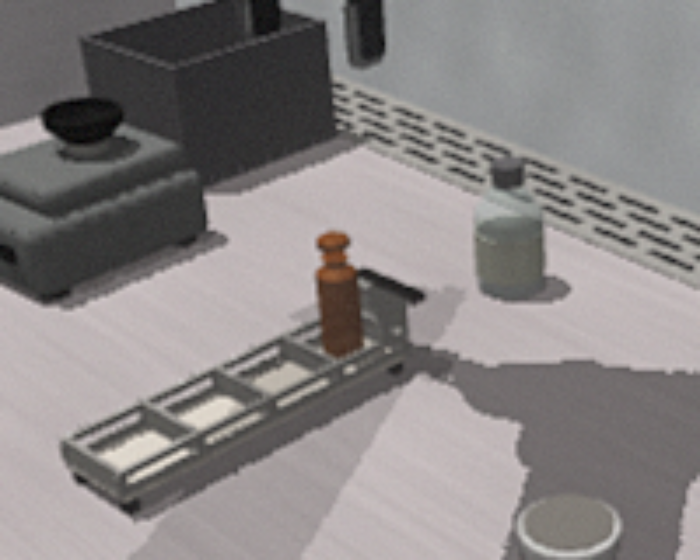

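The stopper vial stands upright at crop (340,300), beside the handle. Next is the jar.

>>> {"method": "carry_out", "body": {"targets": [40, 0, -9, 0, -0.8, 0, 1, 84, 0, -19, 0, -1.7, 0, 1, 128, 0, -29, 0, -2.6, 0, 1, 172, 0, -40, 0, -3.5, 0, 1, 216, 0, -50, 0, -4.4, 0, 1, 260, 0, -60, 0, -5.3, 0, 1, 304, 0, -70, 0, -6.2, 0, 1, 348, 0, -80, 0, -7.1, 0, 1, 390, 0, -90, 0, -8, 0, 1, 425, 0, -98, 0, -8.6, 0, 1, 446, 0, -103, 0, -8.9, 0, 1, 446, 0, -103, 0, -8.9, 0, 1]}}

```text
time: 13.72
position: [0.5592, -0.2078, 0.1783]
eef_rot: [[0.229, -0.002, 0.973], [-0.973, -0.0, 0.229], [-0.0, -1.0, -0.002]]
ft_force: [0.1, 0.5, 0.0]
grip_width: 0.0854
```

```bash
python3 - <<'E'
from h import *
for i in range(8): imaging.read_camera("top")
go([.5605,-.2067,.038],RACK)
E
```

```text
shift [  1.4 141.5  -0.4] turn [-0.01  0.07 -0.  ] t 14.12 pos [ 0.5605 -0.2052  0.1795] F [-0.5 -0.3 -0.4] grip 0.0854 j [ 0.51  0.3  -0.29  1.56  0.09  1.29 -1.13]
```

>>> {"method": "carry_out", "body": {"targets": [0.5, 25, 0, 0, 0, 0, 1, 1, 50, 0, 0, 0, 0, 1, 1, 75, 0, 0, 0, 0, 1, 1, 100, 0, 0, 0, 0, 1, 1, 120, 0, 0, 0, 0, 1, 1, 134, 0, 0, 0, 0, 1, 1, 140, 0, 0, 0, 0, 1, 1, 140, 0, 0, 0, 0, 1, 1, 140, 0, 0, 0, 0, 1]}}

```text
time: 15.25
position: [0.5611, -0.2072, 0.0402]
eef_rot: [[0.232, 0.001, 0.973], [-0.973, -0.0, 0.232], [0.001, -1.0, 0.001]]
ft_force: [0.6, 0.7, 0.5]
grip_width: 0.0857
```

```bash
python3 - <<'E'
from h import *
go([.5605,-.2067,.04],RACK)
c=imaging.read_camera("side"); cv2.imwrite("pics/g.png",cv2.resize(c["image"][120:340,220:460,::-1],None,fx=3,fy=2.6))
E
```

```text
shift [-0.6  0.2 -0.5] turn [-0.06  0.01  0.04] t 15.25 pos [ 0.5611 -0.2072  0.0402] F [0.6 0.7 0.5] grip 0.0857 j [ 0.5   0.43 -0.28  1.7   0.13  1.03 -1.16]
```

View pics/g.png

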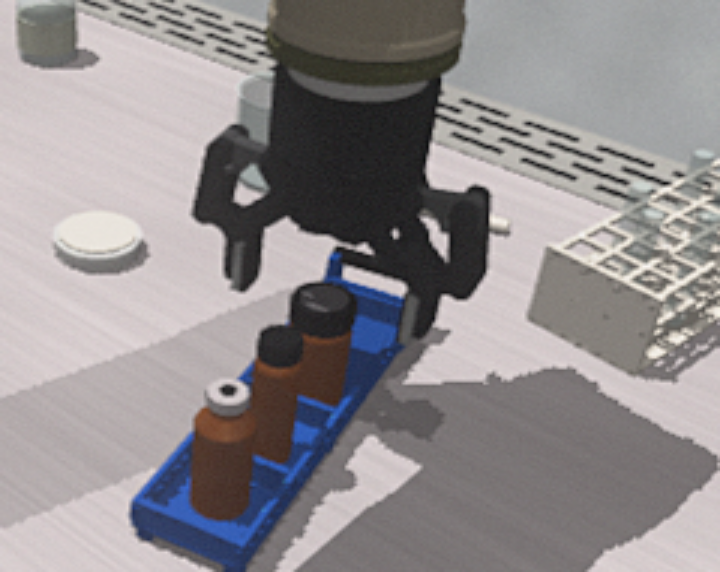

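The fingers straddle the jar at crop (325,340), clear of the slim vial. Next I close, 2 mm lower.

>>> {"method": "carry_out", "body": {"targets": [0, 2, 0, 0, 0, 0, 0.2, 0, 2, 0, 0, 0, 0, -0.1, 0, 2, 0, 0, 0, 0, -1, 0, 2, 0, 0, 0, 0, -1, 0, 2, 0, 0, 0, 0, -1, 0, 2, 0, 0, 0, 0, -1, 0, 2, 0, 0, 0, 0, -1], "force": 35}}

```text
time: 16.18
position: [0.5608, -0.207, 0.0377]
eef_rot: [[0.232, 0.001, 0.973], [-0.973, -0.0, 0.232], [0.0, -1.0, 0.0]]
ft_force: [-0.0, 0.3, 3.5]
grip_width: 0.0328
```

>>> {"method": "carry_out", "body": {"targets": [0, -1, 0, 0, 0, 0, -1, 0, -3, 0, 0, 0, 0, -1, 0, -8, 0, 0, 0, 0, -1, 0, -18, 0, 0, 0, 0, -1, 0, -36, 0, 0, 0, 0, -1, 0, -60, 0, 0, 0, 0, -1, 0, -84, 0, 0, 0, 0, -1, 0, -108, 0, 0, 0, 0, -1, 0, -126, 0, 0, 0, 0, -1, 0, -137, 0, 0, 0, 0, -1, 0, -142, 0, 0, 0, 0, -1, 0, -142, 0, 0, 0, 0, -1]}}

```text
time: 17.68
position: [0.5604, -0.2069, 0.1791]
eef_rot: [[0.232, -0.0, 0.973], [-0.973, 0.0, 0.232], [-0.0, -1.0, -0.0]]
ft_force: [-0.7, -0.7, -1.3]
grip_width: 0.033
```

```bash
python3 - <<'E'
from h import *
held(.017)
go([.5721,.2418,.18],CAR)
c=imaging.read_camera("side"); cv2.imwrite("pics/h.png",cv2.resize(c["image"][:,:,::-1],None,fx=1.5,fy=1.5))
E
```

```text
side 212 z 0.1571 0.216 axis rel TCP mm [-0.3  0.5] tilt deg [0.5 0.5]
top 72 z 0.1639 0.2195 axis rel TCP mm [0.5 0.6] tilt deg [0.1 0.3]
shift [-433.6   -1.3  115.7] turn [ 0.06  8.87 -0.03] t 17.77 pos [ 0.5602 -0.2068  0.1786] F [ 0.1  0.4 -1.2] grip 0.0325 j [ 0.51  0.3  -0.29  1.56  0.09  1.3  -1.12]
```

View pics/h.png

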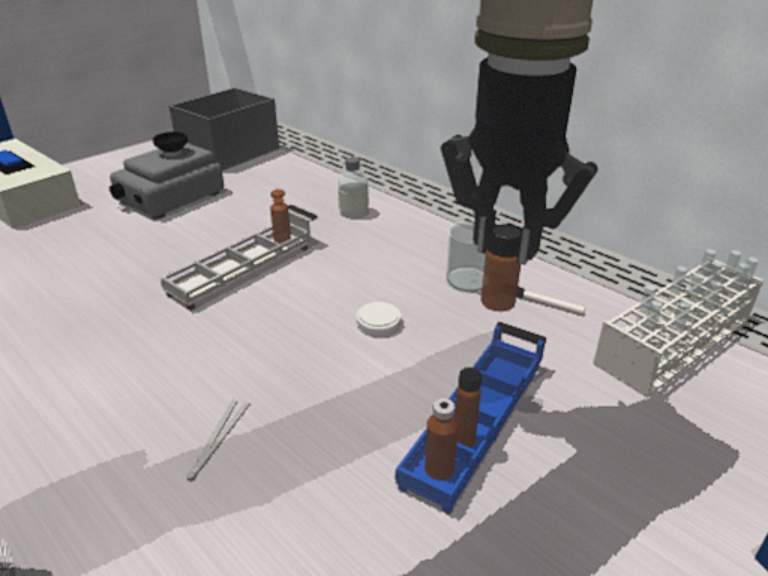

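The jar hangs upright in the gripper at (500,270) with under 1° of tilt. I'll carry it to place 2.

>>> {"method": "carry_out", "body": {"targets": [-15, 0, 4, 0, 0.3, 0, -1, -50, 0, 13, 0, 1, 0, -1, -94, 0, 25, 0, 2, 0, -1, -138, 0, 37, 0, 3, 0, -1, -182, 0, 49, 0, 4, 0, -1, -226, 0, 60, 0, 5, 0, -1, -272, 0, 72, 0, 6, 0, -1, -318, 0, 85, 0, 7, 0, -1, -362, 0, 97, 0, 8, 0, -1, -402, 0, 107, 0, 8.5, 0, -1, -426, 0, 114, 0, 8.9, 0, -1, -433, 0, 116, 0, 8.9, 0, -1]}}

```text
time: 19.32
position: [0.5716, 0.2439, 0.1791]
eef_rot: [[0.082, -0.001, 0.997], [-0.997, 0.001, 0.082], [-0.001, -1.0, -0.001]]
ft_force: [0.2, -0.5, -1.4]
grip_width: 0.033
```

```bash
python3 - <<'E'
from h import *
for i in range(4): held(.017)
go([.5721,.2418,.0377],CAR)
E
```

```text
side 392 z 0.1573 0.2154 axis rel TCP mm [-1.   0.7] tilt deg [ 0.5 -0.1]
top few 0
side 400 z 0.1578 0.2159 axis rel TCP mm [-1.   0.6] tilt deg [ 0.4 -0.1]
top few 0
side 388 z 0.1578 0.2156 axis rel TCP mm [-0.8  0.7] tilt deg [0.  0.2]
top few 0
side 392 z 0.1578 0.2166 axis rel TCP mm [-0.9  0.5] tilt deg [-0.1 -0.3]
top few 0
shift [ -2.  141.8  -1.1] turn [-0.02 -0.13  0.03] t 19.73 pos [0.5733 0.24   0.1795] F [ 0.  -0.6 -0.5] grip 0.0331 j [-0.08  0.38 -0.51  1.48  0.19  1.33 -2.09]
```

>>> {"method": "carry_out", "body": {"targets": [-0.5, 15, -0.5, 0, 0, 0, -1, -1, 38, -1, 0, 0, 0, -1, -1, 62, -1, 0, 0, 0, -1, -1, 87, -1, 0, 0, 0, -1, -1, 109, -1, 0, 0, 0, -1, -1, 124, -1, 0, 0, 0, -1, -1, 132, -1, 0, 0, 0, -1, -1, 136, -1, 0, 0, 0, -1, -1, 138, -1, 0, 0, 0, -1, -1, 139.5, -1, 0, 0, 0, -1, -1, 140.5, -1, 0, 0, 0, -1, -1, 140.5, -1, 0, 0, 0, -1]}}

```text
time: 21.22
position: [0.5719, 0.2421, 0.039]
eef_rot: [[0.079, 0.0, 0.997], [-0.997, 0.0, 0.079], [0.0, -1.0, 0.0]]
ft_force: [-0.6, -0.2, -0.2]
grip_width: 0.0328
```

```bash
python3 - <<'E'
from h import *
held(.017)
go([.5721,.2418,.0377],CAR)
c=imaging.read_camera("side"); cv2.imwrite("pics/i.png",cv2.resize(c["image"][60:220,90:290,::-1],None,fx=3.5,fy=3.5))
E
```

```text
side 182 z 0.0239 0.075 axis rel TCP mm [-1.1  0.3] tilt deg [0.7 0.4]
top 49 z 0.0199 0.072 axis rel TCP mm [1.2 0.5] tilt deg [ 1.1 -1.2]
shift [0.2 1.3 0.2] turn [-0.01 -0.04  0.  ] t 21.32 pos [0.5719 0.242  0.039 ] F [-0.2  0.3 -0.2] grip 0.0329 j [-0.1   0.51 -0.48  1.63  0.26  1.07 -2.15]
```

View pics/i.png

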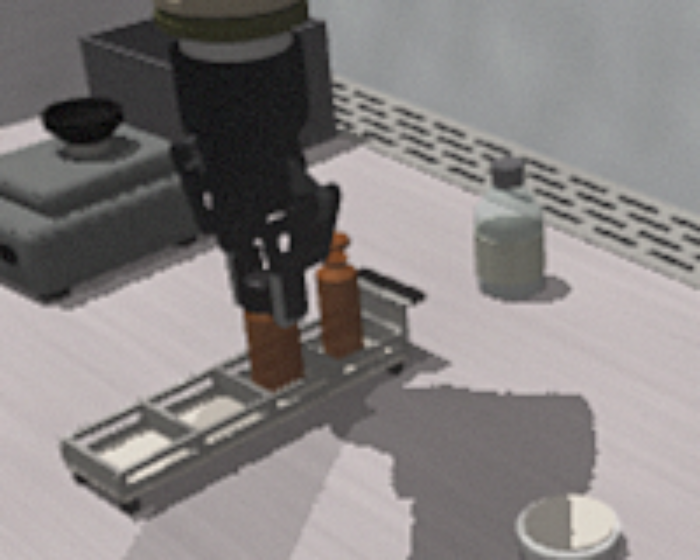

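The jar at crop (272,350) is in place 2 and the stopper vial is undisturbed. I'll lower the last millimetre.

>>> {"method": "carry_out", "body": {"targets": [0, 0.7, 0, 0, 0, 0, -1, 0, 1.4, 0, 0, 0, 0, -1, 0, 1.4, 0, 0, 0, 0, -1]}}

```text
time: 21.75
position: [0.572, 0.2421, 0.0377]
eef_rot: [[0.079, 0.0, 0.997], [-0.997, -0.0, 0.079], [0.0, -1.0, 0.0]]
ft_force: [-0.4, -0.5, 1.8]
grip_width: 0.0331
```

>>> {"method": "carry_out", "body": {"targets": [0, 0, 0, 0, 0, 0, -0.15, 0, 0, 0, 0, 0, 0, -0.1, 0, 0, 0, 0, 0, 0, 0.3, 0, 0, 0, 0, 0, 0, 0.7, 0, 0, 0, 0, 0, 0, 1, 0, 0, 0, 0, 0, 0, 1, 0, -15, 0, 0, 0, 0, 1, 0, -45, 0, 0, 0, 0, 1, 0, -80, 0, 0, 0, 0, 1, 0, -115, 0, 0, 0, 0, 1, 0, -142, 0, 0, 0, 0, 1, 0, -142, 0, 0, 0, 0, 1]}}

```text
time: 23.25
position: [0.573, 0.2429, 0.1831]
eef_rot: [[0.079, 0.005, 0.997], [-0.997, 0.002, 0.079], [-0.002, -1.0, 0.005]]
ft_force: [-0.2, -0.4, -0.6]
grip_width: 0.0857
```

```bash
python3 - <<'E'
from h import *
go([.5047,-.2211,.18],RACK)
c=imaging.read_camera("side"); cv2.imwrite("pics/j.png",cv2.resize(c["image"][:,:,::-1],None,fx=1.5,fy=1.5))
E
```

```text
shift [ 457.2    1.9 -104.6] turn [-0.28 -8.88 -0.06] t 23.25 pos [0.573  0.2429 0.1831] F [-0.2 -0.4 -0.6] grip 0.0857 j [-0.08  0.38 -0.51  1.48  0.19  1.33 -2.1 ]
```

View pics/j.png

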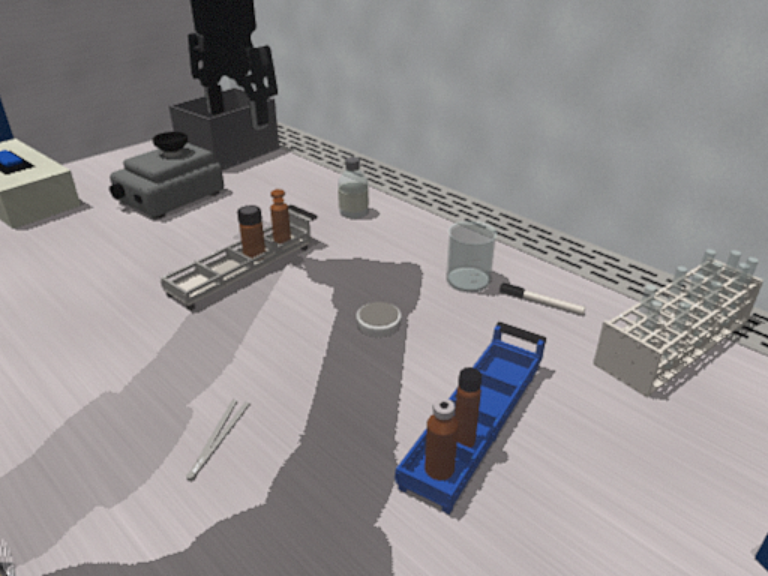

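Jar and stopper vials stand upright at (252,232) and (280,215). Next is the slim vial at (467,408).

>>> {"method": "carry_out", "body": {"targets": [40, 0, -9, 0, -0.8, 0, 1, 84, 0, -19, 0, -1.7, 0, 1, 129, 0, -29, 0, -2.6, 0, 1, 174, 0, -40, 0, -3.5, 0, 1, 219, 0, -50, 0, -4.4, 0, 1, 264, 0, -60, 0, -5.3, 0, 1, 309, 0, -70, 0, -6.2, 0, 1, 354, 0, -80, 0, -7.1, 0, 1, 397, 0, -90, 0, -8, 0, 1, 433, 0, -98, 0, -8.6, 0, 1, 456, 0, -103, 0, -8.9, 0, 1, 456, 0, -103, 0, -8.9, 0, 1]}}

```text
time: 24.8
position: [0.5039, -0.2224, 0.1786]
eef_rot: [[0.229, -0.002, 0.974], [-0.974, 0.0, 0.229], [-0.0, -1.0, -0.002]]
ft_force: [-0.5, 0.2, 0.6]
grip_width: 0.0856
```

```bash
python3 - <<'E'
from h import *
for i in range(8): imaging.read_camera("top")
go([.5047,-.2211,.042],RACK)
E
```

```text
shift [  1.  137.6  -0.8] turn [-0.01  0.08  0.  ] t 25.2 pos [ 0.5053 -0.2199  0.1796] F [-0.7 -0.3  1. ] grip 0.0855 j [ 0.55  0.2  -0.26  1.68  0.05  1.27 -1.05]
```

>>> {"method": "carry_out", "body": {"targets": [0.5, 25, 0, 0, 0, 0, 1, 0.5, 50, -0.5, 0, 0, 0, 1, 0.5, 75, -0.5, 0, 0, 0, 1, 0.5, 100, -0.5, 0, 0, 0, 1, 0.5, 120, -0.5, 0, 0, 0, 1, 0.5, 132, -0.5, 0, 0, 0, 1, 0.5, 138, -0.5, 0, 0, 0, 1, 0.5, 138, -0.5, 0, 0, 0, 1, 0.5, 138, -0.5, 0, 0, 0, 1]}}

```text
time: 26.32
position: [0.5052, -0.2214, 0.0422]
eef_rot: [[0.232, 0.001, 0.973], [-0.973, -0.0, 0.232], [0.001, -1.0, 0.001]]
ft_force: [-0.0, 0.0, 0.1]
grip_width: 0.0851
```

```bash
python3 - <<'E'
from h import *
go([.5047,-.2211,.042],RACK)
c=imaging.read_camera("side"); cv2.imwrite("pics/k.png",cv2.resize(c["image"][120:340,220:460,::-1],None,fx=3,fy=2.6))
E
```

```text
shift [-0.4  0.2 -0.4] turn [-0.05  0.01  0.04] t 26.32 pos [ 0.5052 -0.2214  0.0422] F [-0.   0.   0.1] grip 0.0851 j [ 0.54  0.33 -0.25  1.82  0.1   1.   -1.08]
```

View pics/k.png

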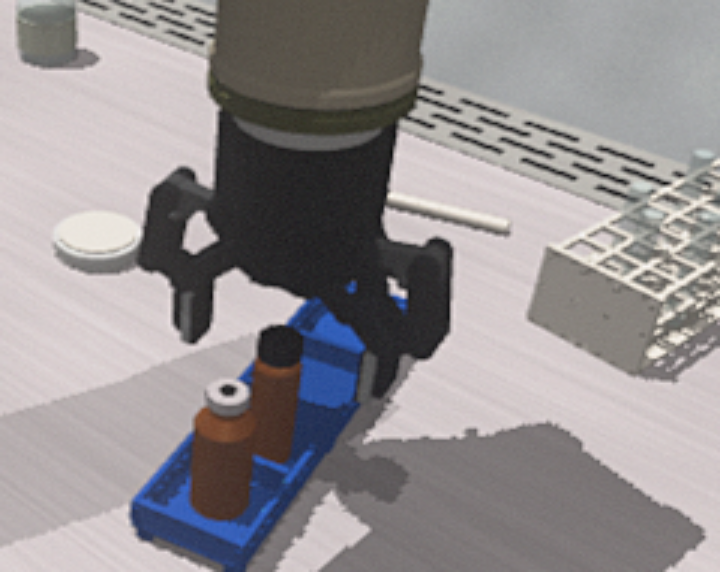

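The fingers straddle the slim vial at crop (278,400), with the crimp vial clear. Next I close and lift.

>>> {"method": "carry_out", "body": {"targets": [0, 0, 0, 0, 0, 0, 0.2, 0, 0, 0, 0, 0, 0, -0.3, 0, 0, 0, 0, 0, 0, -1, 0, 0, 0, 0, 0, 0, -1, 0, 0, 0, 0, 0, 0, -1, 0, 0, 0, 0, 0, 0, -1, 0, 0, 0, 0, 0, 0, -1], "force": 30}}

```text
time: 27.25
position: [0.5048, -0.2213, 0.0417]
eef_rot: [[0.232, 0.0, 0.973], [-0.973, -0.0, 0.232], [0.0, -1.0, 0.0]]
ft_force: [0.3, 0.1, 3.4]
grip_width: 0.0229
```

>>> {"method": "carry_out", "body": {"targets": [0, -1, 0, 0, 0, 0, -1, 0, -3, 0, 0, 0, 0, -1, 0, -8, 0, 0, 0, 0, -1, 0, -18, 0, 0, 0, 0, -1, 0, -36, 0, 0, 0, 0, -1, 0, -60, 0, 0, 0, 0, -1, 0, -84, 0, 0, 0, 0, -1, 0, -106, 0, 0, 0, 0, -1, 0, -123, 0, 0, 0, 0, -1, 0, -133, 0, 0, 0, 0, -1, 0, -138, 0, 0, 0, 0, -1, 0, -138, 0, 0, 0, 0, -1]}}

```text
time: 28.75
position: [0.5046, -0.2212, 0.1793]
eef_rot: [[0.232, -0.0, 0.973], [-0.973, 0.0, 0.232], [-0.0, -1.0, -0.0]]
ft_force: [0.6, -0.0, -0.5]
grip_width: 0.0225
```

```bash
python3 - <<'E'
from h import *
held(.012)
go([.5163,.2374,.18],CAR)
c=imaging.read_camera("side"); cv2.imwrite("pics/l.png",cv2.resize(c["image"][:,:,::-1],None,fx=1.5,fy=1.5))
E
```

```text
side 115 z 0.1536 0.2287 axis rel TCP mm [-0.4  0.3] tilt deg [-0.7 -0.3]
top few 9
shift [-443.3   -1.   118. ] turn [ 0.05  8.86 -0.03] t 28.85 pos [ 0.5044 -0.2212  0.1788] F [-0.7 -0.3  0.3] grip 0.0227 j [ 0.56  0.2  -0.26  1.68  0.05  1.27 -1.05]
```

View pics/l.png

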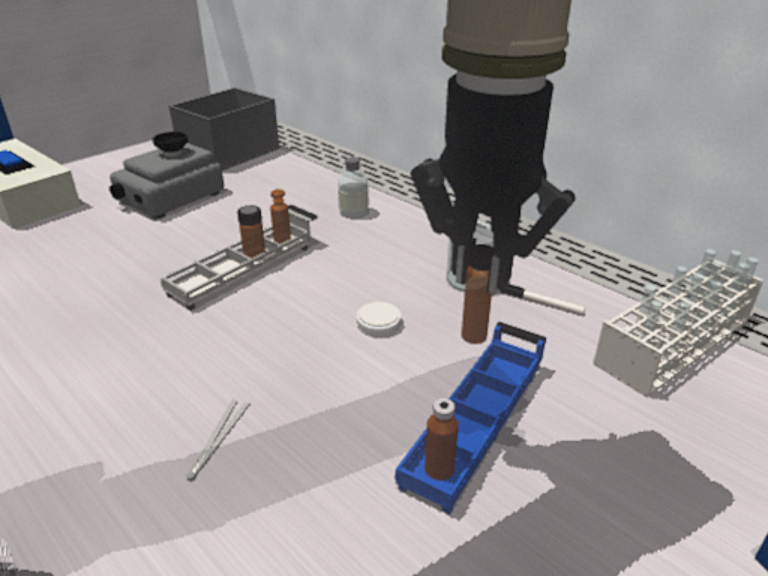

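The slim vial hangs upright at (477,310). I'll carry it to place 3.

>>> {"method": "carry_out", "body": {"targets": [-15, 0, 4, 0, 0.3, 0, -1, -50, 0, 13, 0, 1, 0, -1, -94, 0, 25, 0, 2, 0, -1, -139, 0, 37, 0, 3, 0, -1, -185, 0, 49, 0, 4, 0, -1, -231, 0, 61, 0, 5, 0, -1, -278, 0, 74, 0, 6, 0, -1, -325, 0, 87, 0, 7, 0, -1, -371, 0, 99, 0, 8, 0, -1, -411, 0, 109, 0, 8.5, 0, -1, -435, 0, 116, 0, 8.9, 0, -1, -443, 0, 118, 0, 8.9, 0, -1]}}

```text
time: 30.4
position: [0.5154, 0.2395, 0.1793]
eef_rot: [[0.082, -0.001, 0.997], [-0.997, 0.001, 0.082], [-0.001, -1.0, -0.001]]
ft_force: [-0.0, -0.7, -0.2]
grip_width: 0.0228
```

```bash
python3 - <<'E'
from h import *
for i in range(4): held(.012)
go([.5163,.2374,.0417],CAR)
E
```

```text
side 341 z 0.1525 0.2272 axis rel TCP mm [-1.   0.5] tilt deg [-0.4 -0.2]
top few 0
side 343 z 0.1529 0.2271 axis rel TCP mm [-0.9  0.5] tilt deg [ 0.5 -0. ]
top few 0
side 345 z 0.153 0.2274 axis rel TCP mm [-1.   0.4] tilt deg [-0.3  0.3]
top few 0
side 344 z 0.1535 0.2275 axis rel TCP mm [-0.9  0.6] tilt deg [-0.   0.4]
top few 0
shift [ -1.5 137.9  -0.6] turn [-0.01 -0.12  0.03] t 30.8 pos [0.517  0.236  0.1796] F [ 0.5 -0.  -0.6] grip 0.0226 j [-0.02  0.27 -0.58  1.62  0.15  1.29 -2.12]
```

>>> {"method": "carry_out", "body": {"targets": [-0.5, 15, -0.5, 0, 0, 0, -1, -0.5, 38, -0.5, 0, 0, 0, -1, -0.5, 62, -0.5, 0, 0, 0, -1, -0.5, 85, -0.5, 0, 0, 0, -1, -0.5, 106, -0.5, 0, 0, 0, -1, -0.5, 120, -0.5, 0, 0, 0, -1, -0.5, 128, -0.5, 0, 0, 0, -1, -0.5, 132, -0.5, 0, 0, 0, -1, -0.5, 134, -0.5, 0, 0, 0, -1, -0.5, 135.5, -0.5, 0, 0, 0, -1, -0.5, 136.5, -0.5, 0, 0, 0, -1, -0.5, 136.5, -0.5, 0, 0, 0, -1]}}

```text
time: 32.3
position: [0.5162, 0.2375, 0.0431]
eef_rot: [[0.079, 0.0, 0.997], [-0.997, -0.0, 0.079], [0.0, -1.0, 0.0]]
ft_force: [0.1, 0.2, -0.0]
grip_width: 0.022
```

```bash
python3 - <<'E'
from h import *
held(.012)
go([.5163,.2374,.0417],CAR)
c=imaging.read_camera("side"); cv2.imwrite("pics/m.png",cv2.resize(c["image"][60:220,90:290,::-1],None,fx=3.5,fy=3.5))
E
```

```text
side 202 z 0.0214 0.091 axis rel TCP mm [-1.   0.5] tilt deg [ 0.5 -0.3]
top few 19
shift [0.1 1.4 0.1] turn [-0.01 -0.04  0.  ] t 32.4 pos [0.5162 0.2375 0.0431] F [ 0.4  0.7 -0.1] grip 0.0229 j [-0.05  0.41 -0.55  1.77  0.24  1.04 -2.19]
```

View pics/m.png

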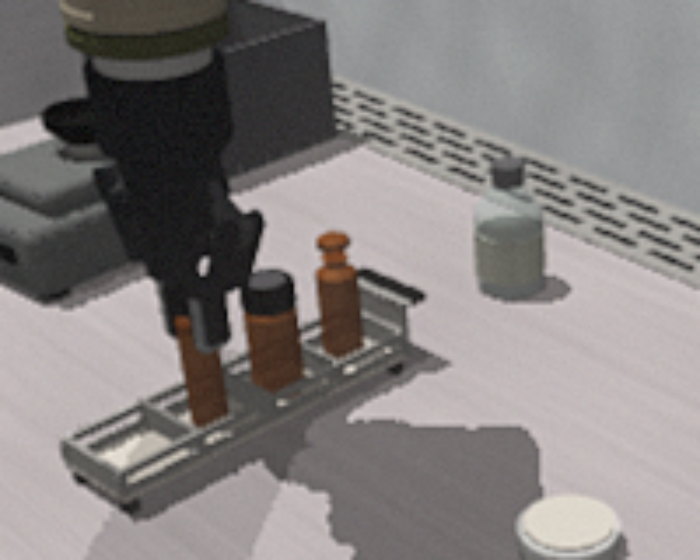

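The slim vial at crop (203,375) is inside place 3 with its neighbours standing. I'll lower to contact.

>>> {"method": "carry_out", "body": {"targets": [0, 0.7, 0, 0, 0, 0, -1, 0, 1.4, 0, 0, 0, 0, -1, 0, 1.4, 0, 0, 0, 0, -1]}}

```text
time: 32.83
position: [0.5163, 0.2375, 0.0417]
eef_rot: [[0.079, 0.0, 0.997], [-0.997, -0.0, 0.079], [0.0, -1.0, 0.0]]
ft_force: [-0.7, 0.1, 0.8]
grip_width: 0.0229
```

>>> {"method": "carry_out", "body": {"targets": [0, 0.4, 0, 0, 0, 0, -1, 0, 0.4, 0, 0, 0, 0, -0.4, 0, 0.4, 0, 0, 0, 0, -0.3, 0, 0.4, 0, 0, 0, 0, 0.1, 0, 0.4, 0, 0, 0, 0, 0.6, 0, 0.4, 0, 0, 0, 0, 1, 0, 0, 0, 0, 0, 0, 1, 0, -20, 0, 0, 0, 0, 1, 0, -60, 0, 0, 0, 0, 1, 0, -100, 0, 0, 0, 0, 1, 0, -138, 0, 0, 0, 0, 1, 0, -138, 0, 0, 0, 0, 1]}}

```text
time: 34.33
position: [0.5178, 0.2387, 0.1843]
eef_rot: [[0.079, 0.006, 0.997], [-0.997, 0.002, 0.079], [-0.002, -1.0, 0.007]]
ft_force: [0.1, 0.2, -0.2]
grip_width: 0.0853
```

```bash
python3 - <<'E'
from h import *
go([.459,-.2269,.18],RACK)
c=imaging.read_camera("side"); cv2.imwrite("pics/n.png",cv2.resize(c["image"][:,:,::-1],None,fx=1.5,fy=1.5))
E
```

```text
shift [459.5   2.8 -95.3] turn [-0.38 -8.88 -0.08] t 34.33 pos [0.5178 0.2387 0.1843] F [ 0.1  0.2 -0.2] grip 0.0853 j [-0.02  0.27 -0.58  1.62  0.15  1.29 -2.12]
```

View pics/n.png

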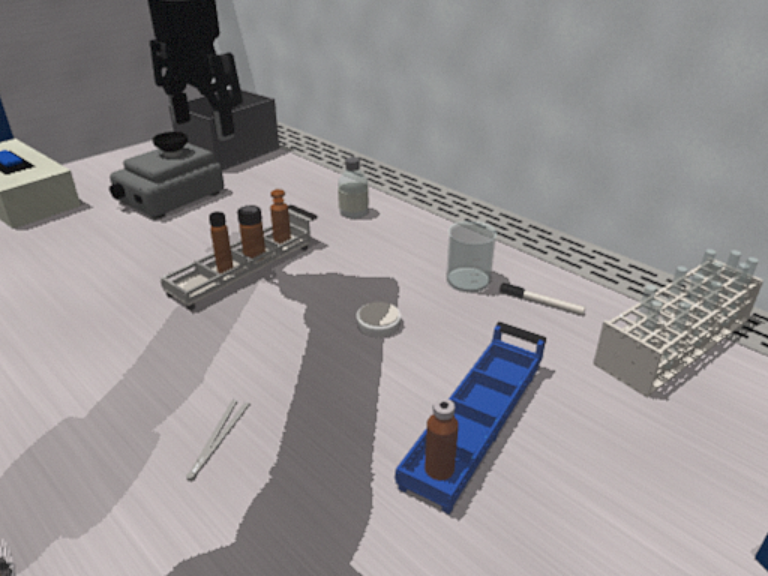

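Three vials stand in the carrier. Last is the crimp vial at (441,445).

>>> {"method": "carry_out", "body": {"targets": [40, 0, -8, 0, -0.8, 0, 1, 84, 0, -17, 0, -1.7, 0, 1, 129, 0, -26, 0, -2.6, 0, 1, 174, 0, -36, 0, -3.5, 0, 1, 219, 0, -45, 0, -4.4, 0, 1, 264, 0, -54, 0, -5.3, 0, 1, 309, 0, -63, 0, -6.2, 0, 1, 354, 0, -73, 0, -7.1, 0, 1, 398, 0, -82, 0, -8, 0, 1, 435, 0, -89, 0, -8.6, 0, 1, 458, 0, -94, 0, -8.9, 0, 1, 458, 0, -94, 0, -8.9, 0, 1]}}

```text
time: 35.88
position: [0.4574, -0.228, 0.1789]
eef_rot: [[0.229, -0.001, 0.973], [-0.973, 0.0, 0.229], [-0.001, -1.0, -0.001]]
ft_force: [0.5, 0.8, -0.2]
grip_width: 0.0852
```

```bash
python3 - <<'E'
from h import *
for i in range(8): imaging.read_camera("top")
go([.459,-.2269,.04],RACK)
E
```

```text
shift [1.100e+00 1.397e+02 1.000e-01] turn [-0.01  0.08  0.  ] t 36.27 pos [ 0.4587 -0.2258  0.1797] F [ 0.9  0.1 -1.1] grip 0.0856 j [ 0.58  0.11 -0.23  1.78  0.03  1.26 -0.99]
```

>>> {"method": "carry_out", "body": {"targets": [0.5, 25, 0.5, 0, 0, 0, 1, 0.5, 50, 0.5, 0, 0, 0, 1, 0.5, 75, 0.5, 0, 0, 0, 1, 0.5, 100, 0.5, 0, 0, 0, 1, 0.5, 120, 0.5, 0, 0, 0, 1, 0.5, 134, 0.5, 0, 0, 0, 1, 0.5, 140, 0.5, 0, 0, 0, 1, 0.5, 140, 0.5, 0, 0, 0, 1, 0.5, 140, 0.5, 0, 0, 0, 1]}}

```text
time: 37.4
position: [0.4596, -0.2271, 0.0403]
eef_rot: [[0.232, 0.001, 0.973], [-0.973, -0.001, 0.232], [0.001, -1.0, 0.001]]
ft_force: [0.3, 0.4, 0.1]
grip_width: 0.0853
```

```bash
python3 - <<'E'
from h import *
go([.459,-.2269,.04],RACK)
c=imaging.read_camera("side"); cv2.imwrite("pics/o.png",cv2.resize(c["image"][120:340,220:460,::-1],None,fx=3,fy=2.6))
E
```

```text
shift [-0.3  0.3 -0.5] turn [-0.05  0.01  0.05] t 37.4 pos [ 0.4596 -0.2271  0.0403] F [0.3 0.4 0.1] grip 0.0853 j [ 0.57  0.26 -0.22  1.93  0.07  0.97 -1.02]
```

View pics/o.png

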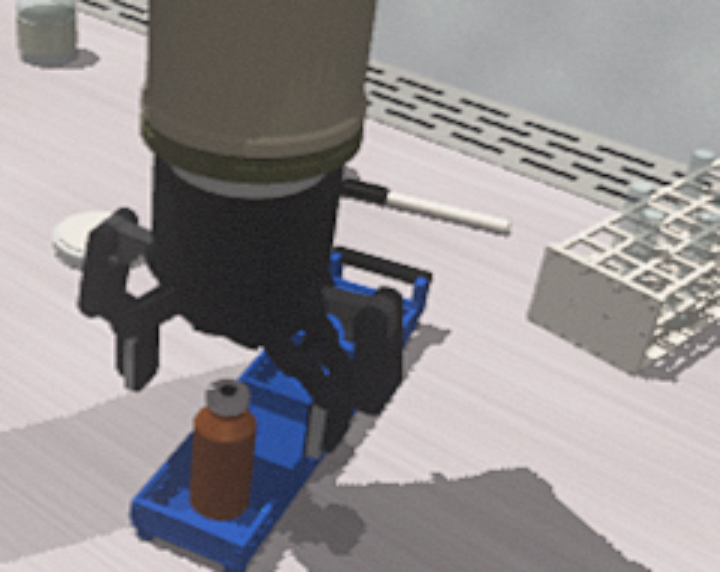

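The fingers straddle the crimp vial at crop (225,450). Next I close and lift.

>>> {"method": "carry_out", "body": {"targets": [0, 0, 0, 0, 0, 0, 0.2, 0, 0, 0, 0, 0, 0, -0.2, 0, 0, 0, 0, 0, 0, -1, 0, 0, 0, 0, 0, 0, -1, 0, 0, 0, 0, 0, 0, -1, 0, 0, 0, 0, 0, 0, -1, 0, 0, 0, 0, 0, 0, -1], "force": 30}}

```text
time: 38.33
position: [0.4593, -0.227, 0.0398]
eef_rot: [[0.232, 0.0, 0.973], [-0.973, -0.0, 0.232], [0.0, -1.0, 0.0]]
ft_force: [-0.3, 0.2, 4.1]
grip_width: 0.0282
```

>>> {"method": "carry_out", "body": {"targets": [0, -1, 0, 0, 0, 0, -1, 0, -3, 0, 0, 0, 0, -1, 0, -8, 0, 0, 0, 0, -1, 0, -18, 0, 0, 0, 0, -1, 0, -36, 0, 0, 0, 0, -1, 0, -60, 0, 0, 0, 0, -1, 0, -84, 0, 0, 0, 0, -1, 0, -106, 0, 0, 0, 0, -1, 0, -124, 0, 0, 0, 0, -1, 0, -135, 0, 0, 0, 0, -1, 0, -140, 0, 0, 0, 0, -1, 0, -140, 0, 0, 0, 0, -1]}}

```text
time: 39.83
position: [0.459, -0.2268, 0.1794]
eef_rot: [[0.232, -0.0, 0.973], [-0.973, 0.0, 0.232], [-0.0, -1.0, -0.0]]
ft_force: [0.1, 0.7, -2.3]
grip_width: 0.0284
```

```bash
python3 - <<'E'
from h import *
held(.015)
go([.4605,.2329,.18],CAR)
c=imaging.read_camera("side"); cv2.imwrite("pics/p.png",cv2.resize(c["image"][:,:,::-1],None,fx=1.5,fy=1.5))
E
```

```text
side 333 z 0.1561 0.2282 axis rel TCP mm [-0.1  0.2] tilt deg [0.2 0.3]
top few 4
shift [-446.7   -0.9  108.3] turn [ 0.05  8.86 -0.03] t 39.92 pos [ 0.4587 -0.2267  0.179 ] F [-0.6 -0.  -0.4] grip 0.0279 j [ 0.58  0.11 -0.23  1.78  0.03  1.26 -0.99]
```

View pics/p.png

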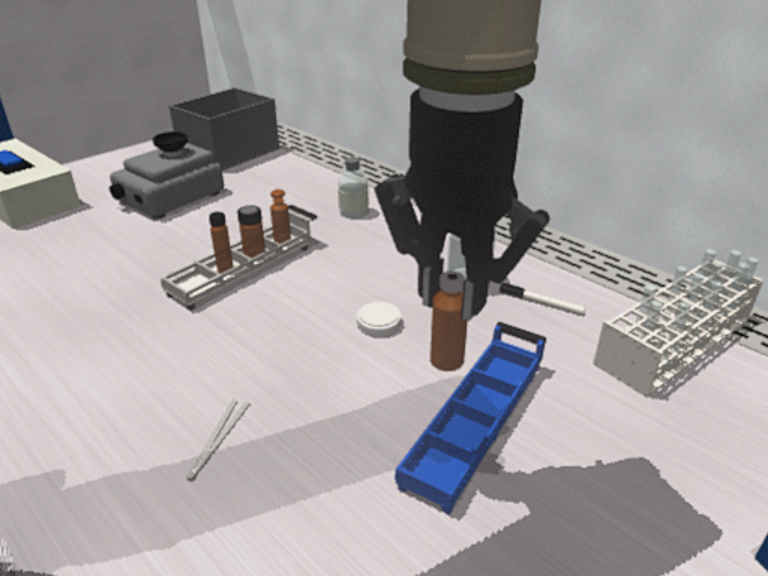

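The crimp vial hangs upright at (449,328), and the rack is empty. I'll carry it to place 4.

>>> {"method": "carry_out", "body": {"targets": [-15, 0, 4, 0, 0.3, 0, -1, -50, 0, 12, 0, 1, 0, -1, -94, 0, 23, 0, 2, 0, -1, -140, 0, 34, 0, 3, 0, -1, -187, 0, 45, 0, 4, 0, -1, -234, 0, 57, 0, 5, 0, -1, -281, 0, 68, 0, 6, 0, -1, -328, 0, 79, 0, 7, 0, -1, -374, 0, 91, 0, 8, 0, -1, -414, 0, 100, 0, 8.5, 0, -1, -438, 0, 106, 0, 8.9, 0, -1, -446, 0, 108, 0, 8.9, 0, -1]}}

```text
time: 41.48
position: [0.4595, 0.2342, 0.1794]
eef_rot: [[0.082, -0.001, 0.997], [-0.997, 0.0, 0.082], [-0.0, -1.0, -0.001]]
ft_force: [0.1, -1.1, -1.2]
grip_width: 0.0279
```

```bash
python3 - <<'E'
from h import *
for i in range(4): held(.015)
go([.4605,.2329,.0398],CAR)
E
```

```text
side 476 z 0.1544 0.226 axis rel TCP mm [-1.   0.6] tilt deg [0.3 0.2]
top few 0
side 468 z 0.1547 0.2262 axis rel TCP mm [-0.9  0.3] tilt deg [0.2 0.2]
top few 0
side 471 z 0.1551 0.2257 axis rel TCP mm [-0.9  0.4] tilt deg [0.2 0.3]
top few 0
side 466 z 0.1552 0.2253 axis rel TCP mm [-0.9  0.3] tilt deg [0.6 0.2]
top few 0
shift [ -1.9 139.8  -0.3] turn [-0.01 -0.12  0.03] t 41.88 pos [0.4609 0.2311 0.1796] F [ 0.2  0.3 -1.5] grip 0.0283 j [ 0.06  0.16 -0.66  1.75  0.1   1.27 -2.13]
```

>>> {"method": "carry_out", "body": {"targets": [-0.5, 15, 0, 0, 0, 0, -1, -1, 38, -0.3, 0, 0, 0, -1, -1, 62, -0.3, 0, 0, 0, -1, -1, 86, -0.3, 0, 0, 0, -1, -1, 108, -0.3, 0, 0, 0, -1, -1, 122, -0.3, 0, 0, 0, -1, -1, 130, -0.3, 0, 0, 0, -1, -1, 134, -0.3, 0, 0, 0, -1, -1, 136, -0.3, 0, 0, 0, -1, -1, 137.5, -0.3, 0, 0, 0, -1, -1, 138.5, -0.3, 0, 0, 0, -1, -1, 138.5, -0.3, 0, 0, 0, -1]}}

```text
time: 43.38
position: [0.4604, 0.233, 0.0412]
eef_rot: [[0.079, 0.0, 0.997], [-0.997, -0.0, 0.079], [0.0, -1.0, 0.0]]
ft_force: [-0.0, -0.5, -0.7]
grip_width: 0.0281
```

```bash
python3 - <<'E'
from h import *
held(.015)
go([.4605,.2329,.0398],CAR)
c=imaging.read_camera("side"); cv2.imwrite("pics/q.png",cv2.resize(c["image"][60:220,90:290,::-1],None,fx=3.5,fy=3.5))
E
```

```text
side 285 z 0.0222 0.0884 axis rel TCP mm [-1.2  0.3] tilt deg [0.1 0.2]
top few 19
shift [0.1 1.4 0.1] turn [-0.01 -0.04  0.  ] t 43.48 pos [0.4604 0.233  0.0412] F [ 0.2 -0.4 -0.6] grip 0.0282 j [ 0.01  0.32 -0.64  1.9   0.23  1.   -2.22]
```

View pics/q.png

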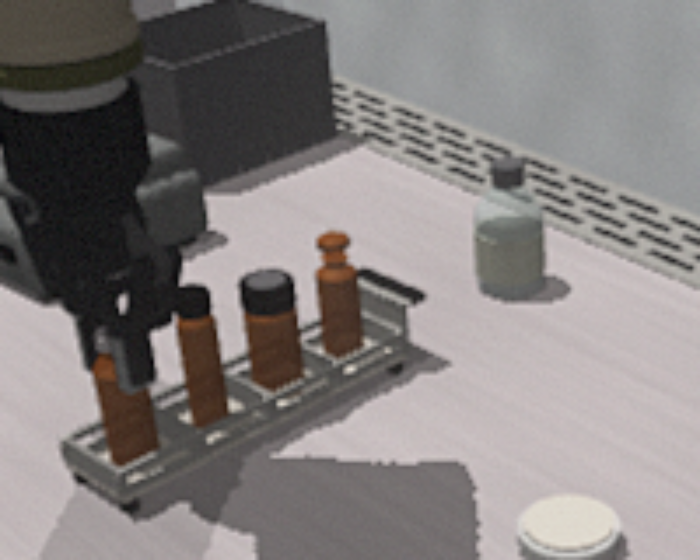

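The crimp vial at crop (128,410) is in place 4.

>>> {"method": "carry_out", "body": {"targets": [0, 0.7, 0, 0, 0, 0, -1, 0, 1.5, 0, 0, 0, 0, -1, 0, 1.5, 0, 0, 0, 0, -1]}}

```text
time: 43.9
position: [0.4606, 0.233, 0.0399]
eef_rot: [[0.079, 0.001, 0.997], [-0.997, -0.0, 0.079], [0.0, -1.0, 0.001]]
ft_force: [-1.1, -0.8, 4.2]
grip_width: 0.0279
```

>>> {"method": "carry_out", "body": {"targets": [0, 0, 0, 0, 0, 0, -0.25, 0, 0, 0, 0, 0, 0, -0.2, 0, 0, 0, 0, 0, 0, 0.2, 0, 0, 0, 0, 0, 0, 0.7, 0, 0, 0, 0, 0, 0, 1, 0, 0, 0, 0, 0, 0, 1, 0, -15, 0, 0, 0, 0, 1, 0, -45, 0, 0, 0, 0, 1, 0, -85, 0, 0, 0, 0, 1, 0, -125, 0, 0, 0, 0, 1, 0, -160, 0, 0, 0, 0, 1, 0, -160, 0, 0, 0, 0, 1]}}

```text
time: 45.4
position: [0.4616, 0.234, 0.2034]
eef_rot: [[0.079, 0.005, 0.997], [-0.997, 0.002, 0.079], [-0.001, -1.0, 0.006]]
ft_force: [0.1, 0.1, -0.5]
grip_width: 0.0857
```

>>> {"method": "carry_out", "body": {"targets": [40, 0, 0, 0, 0, 0, 1, 80, 0, 0, 0, 0, 0, 1, 120, 0, 0, 0, 0, 0, 1, 160, 0, 0, 0, 0, 0, 1, 200, 0, 0, 0, 0, 0, 1, 240, 0, 0, 0, 0, 0, 1, 240, 0, 0, 0, 0, 0, 1, 240, 0, 0, 0, 0, 0, 1]}}

```text
time: 46.4
position: [0.479, -0.0054, 0.1996]
eef_rot: [[0.079, -0.0, 0.997], [-0.997, 0.0, 0.079], [-0.0, -1.0, -0.0]]
ft_force: [1.3, 0.6, 1.1]
grip_width: 0.0854
```

```bash
python3 - <<'E'
from h import *
c=imaging.read_camera("top"); cv2.imwrite("pics/rt.png",cv2.resize(c["image"][:,:,::-1],None,fx=1.5,fy=1.5))
c=imaging.read_camera("side"); cv2.imwrite("pics/rs.png",cv2.resize(c["image"][:,:,::-1],None,fx=1.5,fy=1.5))
for q in ["vial_jar_mid","vial_slim_mid","vial_crimp_mid","vial_stopper_mid","dish","beaker"]:
    print(q,[(w(r["location"],c).round(3).tolist(),round(r["confidence"],2)) for r in nets.mark_of(q,c)][:2])
from scipy.optimize import least_squares
W=cloud(c)
for nm,x,y,R in [("stop",.628,.2467,.014),("jar",.572,.242,.017),("slim",.5163,.2375,.012),("crimp",.4605,.233,.015)]:
    m=(np.hypot(W[...,0]-x,W[...,1]-y)<.026)&(W[...,2]>.038)&(W[...,2]<.073);b=W[m]
    s=least_squares(lambda v:np.hypot(b[:,0]-v[0]-v[2]*(b[:,2]-.055),b[:,1]-v[1]-v[3]*(b[:,2]-.055))-R,[x,y,0,0],loss="soft_l1",f_scale=.002)
    t=(np.hypot(W[...,0]-x,W[...,1]-y)<.026)
    print(nm,len(b),s.x[:2].round(4),"tilt",np.degrees(s.x[2:]).round(1),"top",np.nanpercentile(W[t][:,2],99).round(4))
E
```

```text
vial_jar_mid [([0.576, 0.245, 0.049], 0.93), ([0.765, -0.02, -0.0], 0.68)]
vial_slim_mid [([0.513, 0.242, 0.065], 0.73)]
vial_crimp_mid [([0.459, 0.231, 0.057], 0.6)]
vial_stopper_mid [([0.628, 0.244, 0.058], 0.56)]
dish [([0.597, -0.004, -0.002], 0.63), ([0.455, 0.231, 0.056], 0.19)]
beaker [([0.764, -0.022, 0.0], 0.75)]
stop 168 [0.6266 0.2467] tilt [-1.9  0.7] top 0.1012
jar 217 [0.5707 0.2427] tilt [0.2 1.3] top 0.0917
slim 166 [0.5155 0.2379] tilt [-0.6  0.4] top 0.1052
crimp 224 [0.4597 0.2333] tilt [ 0.9 -0.1] top 0.0992
```

View pics/rs.png

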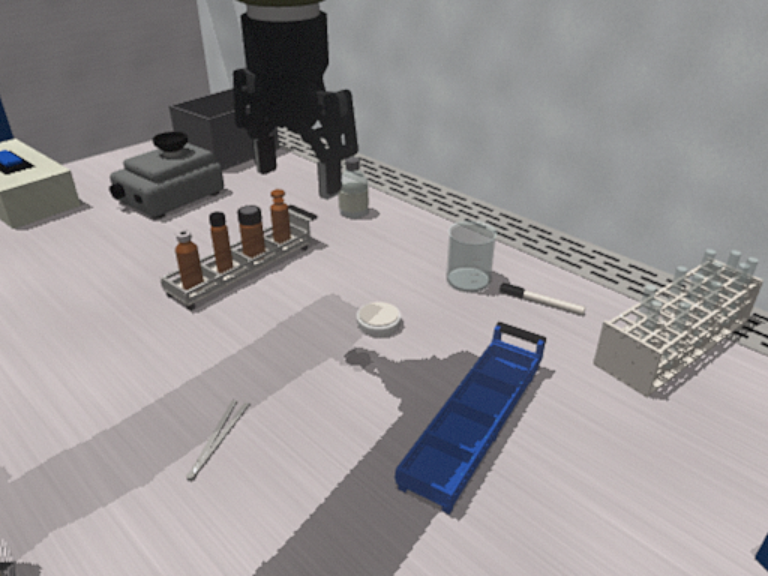

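View pics/rt.png

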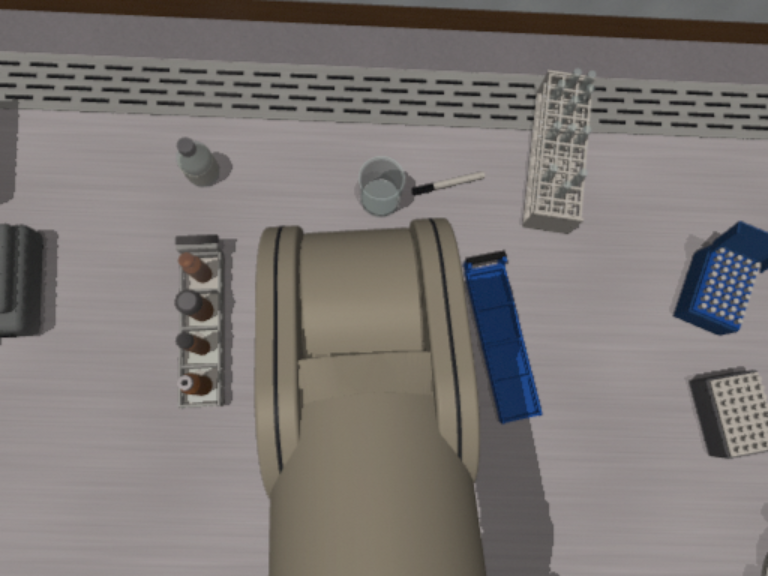

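All four vials stand upright in the carrier in the right order: stopper nearest the handle, then jar, slim and crimp. The dish and beaker are where they were.

```bash
python3 - <<'E'
from workcell import arm
print(arm.finish_job())
E
```

```text
the job is handed in; nothing more can be done
None
```

All four vials are now in the steel carrier in their original order, and the job is handed in. From the handle they run stopper, jar, slim, crimp. I carried each one straight from the rack to its own place, lowered it onto the floor with light contact (at most about 4 N), then released it. The run took about 47 s.

- **Position and tilt:** a final fit to the side camera's depth data puts every vial within about 2 mm of its place's centre. It shows no more than 2° of tilt on any axis, which is about the measurement noise. The cap heights match vials standing on the carrier floor.
- **Dish and beaker:** the networks found both within about 5 mm of where they started, which is their own error. The side picture shows no change to either. The arm hid the dish in the last top picture, so that view did not confirm it.
- **Disagreements:**
  - The gripper read 1 to 2.5 mm less than each vial's diameter.
  - Looking for the jar in the final picture, a network also gave a second, less confident location at the beaker, which the picture shows is false.
  - The top camera could not see the vials while they were held over the carrier.

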